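# Rack the anaesthetic masks by size

## Robot

A 6-joint arm with a two-finger parallel gripper is mounted at the origin on the work surface. World frame = base frame: x ahead of the robot, y to its left, z up, the work surface at z = 0. Lengths are in mm, angles in rad, forces in N, time in s.
With the tool pointing down it reaches from about 350 to 725 mm from the base axis. Payload 4.3 kg.
Tool frame: the origin (TCP) lies between the finger pads; the fingertips stand 11 mm ahead of it and the grasp point (between the pads) lies 8 mm behind it (env.tip_reach is the distance from the TCP to the fingertips, in mm); z points along the fingers, y is the direction in which the jaws open and shut (so a half turn about z gives the same grasp; the last joint's range is limited). The gripper opens to 85 mm and grips with 20 to 120 N. Pads are 22 mm wide; open, the fingers measure 114 mm over their backs; the gripper's body (76 mm by 85 mm) begins 54 mm behind the grasp point. The pads swing forward as they close: fully open they stand 13 mm farther back than shut.
Start: joints at [-0.11, 0.377, 0.081, 1.274, 0, 1.46], TCP at [575.035, 0.002, 242.329] pointing down, gripper open.
Joint ranges: [-2.72, 2.72], [-0.84, 1.66], [-1.02, 1.22], [-1.77, 2.12], [-1.37, 1.28], [-3.14, 3.14]. Speed limits (rad/s): [2.57, 2.57, 3.14, 3.14, 3.14, 3.14].

## Interface

Orientations are given as a 3x3 rotation matrix whose columns are the frame's x, y, z axes.
In Python, from workcell import env gives the robot as it stands.
- The arm moves only by the tool servo_tool, never from a script. Its argument "steps" is a list of rows, each a list of 3 entries, a list of its own where there are three numbers: the shift along the tool's x, y, z as a fraction of full scale, then the turn, a rotation vector about the tool's x, y, z as a fraction of full scale, then the closure, from -1 (fully open) to 1 (shut), so that 0 is half open. A call has 1 to 10 rows; each row is the pose to reach, as a shift and turn from the pose measured when the call began, along the tool's axes at that moment; what a row does not reach only later rows make up. Full scale, the value 1, is 0.3 m for a shift and 90 degrees for a turn. A row lasts 1/10 s, in which the tool goes at most 50 mm and 8.59 degrees, less where a joint would pass 70% of its speed; a pose out of reach is approached as far as the arm can. A call with a number of a shift or a turn outside -1 to 1 is refused whole. A call with a gripper value outside its range is refused whole. The fingers move at their own pace and stop on an object; "grip_force" is the grip in N (left out, the last holds). Time passes only in rows, so rows that repeat a pose let the fingers close. It gives the time, the measured TCP pose, the force and the opening at its end, in the units of the state.
- env.get_state(): the state, without advancing time (a new reading comes with each control period).
- env.snapshot(name): name is "scene" or "side" or "wrist"; returns a dict with "frame" (384x512x3 uint8, blue, green, red), "mtx" (3x3 intrinsics, pixels), "R" (3x3) and "t" (3): a world point X has camera coordinates R X + t. Camera axes: x right, y down, z forward; pixel columns grow to the right and rows downward; lengths in mm; the calibration is good to about 2 mm. A picture is of the moment at which its call begins. There is no depth.
- env.finish_job(): hands the job in, once; it reports no verdict.
Trained networks look in a picture, given as the dict that the camera call returned (one of the last four; its "shot" number tells which), for a name from the list of things; names that differ only in an ending like _2 or _b are one class to them, and where a whole thing is asked for, a point or a joint stands for the part that bears it (a point fixed in the world has none). Each returns a list of dicts, best first, with "confidence" (0 to 1); they miss things now and then, are a little off and sometimes report something else, mostly with a low value. They report only what shows in the picture. A call takes as long as a camera call. They do not tell look-alikes from the thing itself.
- env.boxes_of(picture, thing): "rect" ([left, top, right, bottom] in pixels, round what is visible of it).
- env.trace(picture, thing): "region" (384x512 bool, what is visible of it) and "rect" ([left, top, right, bottom] in pixels, round what is visible of it).
The state is a dict: "time_s": time; "joint_positions": joint angles; "qvel": joint speeds; "tau": joint torques, N m; "ee_pos": TCP position; "orientation": TCP orientation; "wrist_force": force on the tool from outside, world axes, zero at the start; "torque": the same for the moment, N m; "opening": finger opening in mm.
Only numpy, scipy, OpenCV 4.12 (cv2) and the standard library are available. Lean on these libraries where they do the work, as an engineer would, in place of code of your own. Each camera call takes 0.05 s, during which the arm holds its last target.

## Task

The rinsed face masks are going back on the draining rack in order of size: the smallest and the largest already stand on the two ends, so leave those as they are and set the other four on the free posts between them, so that the row grows step by step from the smallest to the largest. Each mask stands mouth down and upright with its post in the middle of the mouth, and is set down, not dropped.

Things in the scene. Friction and masses are not known exactly. Their poses are not given: they have to be found in the camera images.
- mask_54: Loose, to be put on the rack: cone-shaped animal face mask, mouth down: black rubber rim 54 mm across, 12 mm high, mouth 46 mm wide inside; clear cone; on top a white upright neck, 24 mm in diameter, 28 mm tall (top 26 mm straight); 72 mm tall in all, about 40 g. Origin: centre of the mouth's underside, z up through the neck. Rigid; grip by the neck (15 N is plenty).
- mask_64: Loose, to be put on the rack: cone-shaped animal face mask, mouth down: black rubber rim 64 mm across, 12 mm high, mouth 56 mm wide inside; clear cone; on top a white upright neck, 24 mm in diameter, 28 mm tall (top 26 mm straight); 84 mm tall in all, about 50 g. Origin: centre of the mouth's underside, z up through the neck. Rigid; grip by the neck (15 N is plenty).
- mask_74: Loose, to be put on the rack: cone-shaped animal face mask, mouth down: black rubber rim 74 mm across, 12 mm high, mouth 66 mm wide inside; clear cone; on top a white upright neck, 24 mm in diameter, 28 mm tall (top 26 mm straight); 96 mm tall in all, about 60 g. Origin: centre of the mouth's underside, z up through the neck. Rigid; grip by the neck (15 N is plenty).
- mask_84: Loose, to be put on the rack: cone-shaped animal face mask, mouth down: black rubber rim 84 mm across, 12 mm high, mouth 76 mm wide inside; clear cone; on top a white upright neck, 24 mm in diameter, 28 mm tall (top 26 mm straight); 108 mm tall in all, about 75 g. Origin: centre of the mouth's underside, z up through the neck. Rigid; grip by the neck (15 N is plenty).
- post_1: Free place on the draining rack: steel post, 12 mm in diameter, 16 mm high. Origin: centre of its foot on the rack's top face, 12 mm above the table; z up, y along the row. The rack: a fixed grey board 110 x 630 mm with six posts in a straight row 104 mm apart; post_1 to post_4 stand in that order between the two occupied end posts.
- post_2: Free place of the rack, as post_1: an upright steel post 12 mm in diameter, 16 mm high, origin at the centre of its foot on the rack's top face; number 2 of the four along the row.
- post_3: Free place of the rack, as post_1: an upright steel post 12 mm in diameter, 16 mm high, origin at the centre of its foot on the rack's top face; number 3 of the four along the row.
- post_4: Free place of the rack, as post_1: an upright steel post 12 mm in diameter, 16 mm high, origin at the centre of its foot on the rack's top face; number 4 of the four along the row.
- mask_smallest: Already on an end post of the rack (104 mm beyond post_1 or post_4: varies), loose, leave it there: cone-shaped animal face mask, mouth down: black rubber rim 44 mm across, 12 mm high, mouth 36 mm wide inside; clear cone; on top a white upright neck, 24 mm in diameter, 28 mm tall (top 26 mm straight); 62 mm tall in all, about 30 g. Origin: centre of the mouth's underside, z up through the neck.
- mask_largest: Already on the other end post, loose, leave it there: cone-shaped animal face mask, mouth down: black rubber rim 94 mm across, 12 mm high, mouth 86 mm wide inside; clear cone; on top a white upright neck, 24 mm in diameter, 28 mm tall (top 26 mm straight); 120 mm tall in all, about 90 g. Origin: centre of the mouth's underside, z up through the neck.
Not all that is in view belongs to the job. Leave any blue or yellow look-alike of the mask_54 alone.

How it is judged (in metres and radians):
At the end, for the whole second after the job is handed in: From the smallest mask's end, the 54, 64, 74 and 84 mm masks stand on the first to fourth free post, within 12 mm of its centre, at most 6 mm off the rack, upright within 0.1 rad, released, at rest; the smallest and largest stand upright within 12 mm of where they started (((horizontal distance between mask_smallest and post_1 below 0.13 m and horizontal distance between mask_54 and post_1 below 0.012 m and z of mask_54 in the frame of post_1 below 0.006 m and horizontal distance between mask_64 and post_2 below 0.012 m and z of mask_64 in the frame of post_2 below 0.006 m and horizontal distance between mask_74 and post_3 below 0.012 m and z of mask_74 in the frame of post_3 below 0.006 m and horizontal distance between mask_84 and post_4 below 0.012 m and z of mask_84 in the frame of post_4 below 0.006 m) or (horizontal distance between mask_smallest and post_4 below 0.13 m and horizontal distance between mask_54 and post_4 below 0.012 m and z of mask_54 in the frame of post_4 below 0.006 m and horizontal distance between mask_64 and post_3 below 0.012 m and z of mask_64 in the frame of post_3 below 0.006 m and horizontal distance between mask_74 and post_2 below 0.012 m and z of mask_74 in the frame of post_2 below 0.006 m and horizontal distance between mask_84 and post_1 below 0.012 m and z of mask_84 in the frame of post_1 below 0.006 m)) and angle between each of mask_54, mask_64, mask_74, mask_84, mask_smallest, mask_largest's own z axis and vertical below 0.1 rad and linear speed of each of mask_54, mask_64, mask_74, mask_84, mask_smallest, mask_largest below 0.02 m/s and contact force between each of mask_54, mask_64, mask_74, mask_84 and the fingers below 0.1 N and distance of each of mask_smallest, mask_largest from where it was at the start of the episode below 0.012 m); the robot touches nothing.
It fails at once if one of the two masks that were already on the rack is lifted, knocked over or pushed well out of place (distance of any of mask_smallest, mask_largest from where it was at the start of the episode above 0.03 m or angle between any of mask_smallest, mask_largest's own z axis and vertical above 0.6 rad).
It fails at once if a mask is dropped or thrown: it moves faster than 0.7 m/s while the fingers do not hold it ((linear speed of mask_54 above 0.7 m/s and contact force between mask_54 and the fingers below 0.05 N) or (linear speed of mask_64 above 0.7 m/s and contact force between mask_64 and the fingers below 0.05 N) or (linear speed of mask_74 above 0.7 m/s and contact force between mask_74 and the fingers below 0.05 N) or (linear speed of mask_84 above 0.7 m/s and contact force between mask_84 and the fingers below 0.05 N)).
It also fails if it takes over 99 s, if anything falls off the work surface, if the arm or the gripper's body presses on something with over 40 N, if the wrist force passes 120 N, or if a joint passes its speed limit or range.

## Working session

There is one attempt and no reset: what is moved stays moved. The work goes in short steps, Python scripts to look and compute and a tool call to move; the robot and the scene stay as the last step left them, time stands still between calls to the robot, and variables do not carry over. Pictures are saved under pics/ and viewed, and the job is handed in when it is done.

Besides the shell and the picture viewer there is one more tool, called in YAML: its name, and indented under it one key for each argument. servo_tool: Moves the arm, as the interface text tells. Its arguments: {"type":"object","properties":{"steps":{"type":"array","items":{"type":"array"}},"grip_force":{"type":"number"}},"required":["steps"]}

```bash
mkdir -p pics; ls; python3 - <<'E'
from workcell import env
import cv2,numpy as np
for n in ("scene","side","wrist"):
    s=env.snapshot(n); cv2.imwrite(f"pics/{n}0.png",s["frame"]); print(n,s["mtx"].tolist(),np.round(s["R"],3).tolist(),np.round(s["t"],1).tolist())
st=env.get_state(); print(st)
E
```

```text
pics
scene [[351.62431377794184, 0.0, 253.0577525862889], [0.0, 351.62431377794184, 190.89767624557095], [0.0, 0.0, 1.0]] [[0.313, 0.95, 0.021], [0.656, -0.2, -0.728], [-0.687, 0.242, -0.685]] [-177.3, -289.3, 1220.0]
side [[395.55350181750356, 0.0, 257.4660366463151], [0.0, 395.55350181750356, 185.74059343645968], [0.0, 0.0, 1.0]] [[-0.991, -0.133, -0.013], [-0.058, 0.517, -0.854], [0.12, -0.846, -0.52]] [464.9, 72.6, 897.9]
wrist [[302.1285589170515, 0.0, 257.20758809781665], [0.0, 302.1285589170515, 193.08010631782764], [0.0, 0.0, 1.0]] [[1.0, -0.001, -0.002], [-0.001, -0.963, 0.268], [-0.002, -0.268, -0.963]] [-573.8, -32.8, 380.2]
{'time_s': 0.15, 'joint_positions': array([-1.10304201e-01,  3.77911636e-01,  7.99352627e-02,  1.27441707e+00,
        5.25700482e-05,  1.46048210e+00]), 'qvel': array([ 0.00147759, -0.00271786,  0.00224229,  0.00144337,  0.00167761,
       -0.00086416]), 'tau': array([ 1.00972400e-03, -4.64035428e+01,  2.70170492e+01,  1.39211598e-02,
       -6.30224304e-05,  7.89257683e-06]), 'ee_pos': array([5.74510553e+02, 7.37034029e-02, 2.41567118e+02]), 'orientation': array([[-9.80122916e-06,  9.99998749e-01, -1.58162223e-03],
       [ 9.99999974e-01,  1.01619497e-05,  2.28062075e-04],
       [ 2.28077862e-04, -1.58161995e-03, -9.99998723e-01]]), 'wrist_force': array([-0.34727903,  0.32066209, -0.06624326]), 'torque': array([0.03638271, 0.01397062, 0.00059899]), 'opening': 85.23488255114708}
```

View pics/scene0.png

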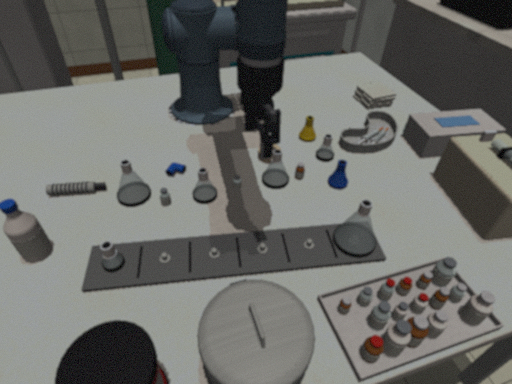

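View pics/side0.png

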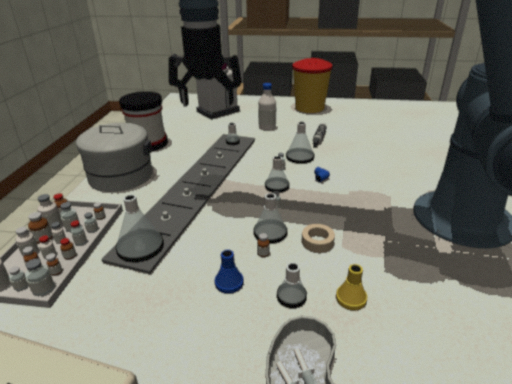

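View pics/wrist0.png

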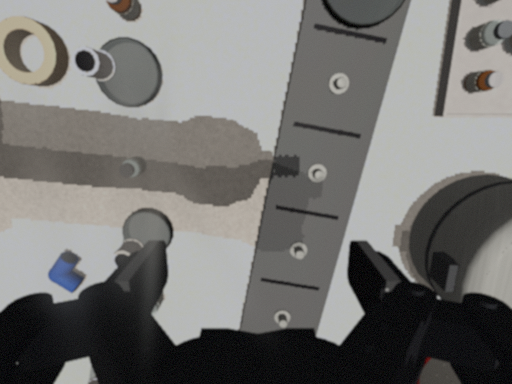

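```bash
cat > h.py <<'E'
from workcell import env
import cv2,numpy as np
from scipy.optimize import least_squares
H={44:62,54:72,64:84,74:96,84:108,94:120}
a=np.linspace(0,2*np.pi,73)
def circ(r,z): return np.c_[r*np.cos(a),r*np.sin(a),0*a+z]
def mask(d): h=H[d]; return np.r_[circ(d/2,0),circ(d/2,12),circ(12,h-28),circ(12,h)]
post=np.r_[circ(6,0),circ(6,16)]
def proj(s,P):
    c=P@np.array(s["R"]).T+np.array(s["t"]); p=c@np.array(s["mtx"]).T; return p[:,:2]/p[:,2:]
def rect(s,P):
    p=proj(s,P); return np.r_[p.min(0),p.max(0)]
def ray(s,uv,z):
    R=np.array(s["R"]);t=np.array(s["t"]);o=-R.T@t
    d=R.T@np.linalg.inv(s["mtx"])@np.array([uv[0],uv[1],1.]); return o+d*(z-o[2])/d[2]
def fit(obs,M,z,x0):  # obs: list of (snap,rect)
    f=lambda x: np.concatenate([rect(s,M+np.r_[x,z])-r for s,r in obs])
    r=least_squares(f,x0,loss='soft_l1'); return r.x, f(r.x)
E
cat > d.py <<'E'
from h import *
S={n:env.snapshot(n) for n in("scene","side")}
for th in ("mask_54","mask_64","mask_74","mask_84","mask_smallest","mask_largest","post_1"):
  for n,s in S.items():
    for b in env.boxes_of(s,th):
      r=np.array(b["rect"]); 
      g=ray(s,[(r[0]+r[2])/2,r[3]-4],0)
      print(th,n,round(b["confidence"],2),np.round(r,1),np.round(g[:2]))
E
python3 d.py
```

```text
mask_54 scene 0.91 [262.1 149.  288.9 187.8] [444. 104.]
mask_54 scene 0.86 [331.  158.5 347.4 188. ] [494. 268.]
mask_54 scene 0.83 [316.8 135.5 333.4 161.1] [377. 285.]
mask_54 scene 0.78 [193.4 170.6 219.  204.8] [453. -87.]
mask_54 scene 0.68 [116.2 160.  150.3 204.4] [ 398. -261.]
mask_54 scene 0.6 [298.4 115.5 316.7 142.3] [275. 275.]
mask_54 scene 0.52 [158.6 253.2 173.3 260.6] [ 595. -208.]
mask_54 side 0.96 [275.5 262.4 306.  305.8] [371. 295.]
mask_54 side 0.77 [212.2 249.5 241.8 292.6] [488. 278.]
mask_54 side 0.75 [333.8 260.6 366.7 309.9] [268. 292.]
mask_54 side 0.74 [287.1 121.  316.2 163. ] [ 372. -249.]
mask_54 side 0.73 [262.9 153.  289.2 194.6] [430. -68.]
mask_54 side 0.61 [252.3 191.7 290.9 245.2] [421. 134.]
mask_64 scene 0.91 [262.1 149.  288.9 187.8] [444. 104.]
mask_64 scene 0.86 [331.  158.5 347.4 188. ] [494. 268.]
mask_64 scene 0.83 [316.8 135.5 333.4 161.1] [377. 285.]
mask_64 scene 0.78 [193.4 170.6 219.  204.8] [453. -87.]
mask_64 scene 0.68 [116.2 160.  150.3 204.4] [ 398. -261.]
mask_64 scene 0.6 [298.4 115.5 316.7 142.3] [275. 275.]
mask_64 scene 0.5
[... 1940 characters left out ...]
cene 0.46 [117.2 159.7 148.5 207.6] [ 409. -263.]
mask_smallest scene 0.25 [194.5 169.2 218.6 203.6] [449. -85.]
mask_smallest side 0.46 [227.2 118.  240.  140.4] [ 600. -385.]
mask_largest scene 0.93 [334.  198.5 378.3 258.4] [713. 191.]
mask_largest side 0.61 [116.6 193.2 162.7 265.7] [675. 228.]
mask_largest side 0.25 [273.9 264.9 306.  308.8] [372. 302.]
post_1 scene 0.65 [160.2 252.4 172.2 259.6] [ 592. -207.]
post_1 scene 0.56 [303.7 237.7 315.5 249.3] [660. 103.]
post_1 scene 0.54 [258.1 244.6 265.3 254. ] [640.  -4.]
post_1 scene 0.39 [210.4 250.5 220.6 259.3] [ 623. -105.]
post_1 side 0.52 [160.  212.8 172.7 218.4] [675.  65.]
post_1 side 0.47 [217.4 151.2 220.7 158.5] [ 619. -251.]
```

```bash
cat > f.py <<'E'
from h import *
S={n:env.snapshot(n) for n in("scene","side")}
sc,si=S["scene"],S["side"]
prs=[("A",[262.1,149,288.9,187.8],[252.3,191.7,290.9,245.2],[430,120]),
("B",[316.8,135.5,333.4,161.1],[275.5,262.4,306,305.8],[372,290]),
("C",[193.4,170.6,219,204.8],[262.9,153,289.2,194.6],[440,-75]),
("D",[116.2,160,150.3,204.4],[287.1,121,316.2,163],[385,-255])]
for n,a1,b1,x0 in prs:
  for d in (54,64,74,84):
    x,r=fit([(sc,a1),(si,b1)],mask(d),0,x0); print(n,d,np.round(x,1),np.round(np.abs(r).mean(),2),np.round(r,1) if np.abs(r).mean()<2 else '')
x,r=fit([(sc,[101,240.2,125.6,269.6]),(si,[227.2,118,240,140.4])],mask(44),12,[590,-310]);print('S',x,np.round(r,1))
x,r=fit([(sc,[334,198.5,378.3,258.4]),(si,[116.6,193.2,162.7,265.7])],mask(94),12,[680,200]);print('L',x,np.round(r,1))
for rc in ([160.2,252.4,172.2,259.6],[210.4,250.5,220.6,259.3],[258.1,244.6,265.3,254],[303.7,237.7,315.5,249.3]):
  x,r=fit([(sc,rc)],post,12,[630,-50]);print('P',x,np.round(r,1))
x,r=fit([(si,[160,212.8,172.7,218.4])],post,12,[630,-50]);print('Pside',x,np.round(r,1))
E
python3 f.py
```

```text
A 54 [424.9 113.8] 5.34 
A 64 [423.8 110.9] 2.91 
A 74 [425.8 109.2] 1.12 [-0.7 -1.2  0.2  0.6  1.1  1.7 -3.  -0.3]
A 84 [423.7 109.4] 2.06 
B 54 [372.  282.9] 1.22 [-2.2 -2.2  0.4  0.9 -0.3 -1.   0.   2.7]
B 64 [373.7 278.5] 3.84 
B 74 [376.5 271.9] 6.46 
B 84 [377.2 266.2] 9.09 
C 54 [435.6 -83.4] 2.55 
C 64 [434.1 -82.9] 1.2 [-0.3 -3.4 -0.3 -0.3 -0.2  3.2 -1.5 -0.5]
C 74 [433.  -82.7] 2.06 
C 84 [431.2 -84.2] 4.38 
D 54 [ 376.9 -260.6] 5.9 
D 64 [ 373.6 -261.4] 3.73 
D 74 [ 372.5 -259.9] 1.6 [ 0.7  1.2 -2.4 -0.5  2.1  4.2 -1.5  0.2]
D 84 [ 373.6 -258.5] 0.81 [-0.8 -2.6  0.2  1.1 -0.   0.4 -0.1  1.3]
S [ 585.46896249 -310.94118644] [-0.6 -1.8 -0.   1.1 -1.   4.7  0.6  5.6]
L [684.59584164 201.78660989] [-0.2 -0.2 -0.5 -1.1 -3.   1.9 -0.1 -1.7]
P [ 608.78786227 -206.65290514] [ 2.4 -1.  -2.7  1. ]
P [ 636.86008011 -107.31117002] [ 2.  -0.2 -2.1  0.2]
P [652.10934831  -9.10574487] [ 0.7  0.2 -0.7 -0.2]
P [668.75516227  96.59967275] [ 2.8  1.4 -2.5 -1.3]
Pside [662.00123263  96.69536239] [ 2.9 -1.7 -3.4  1.7]
```

```bash
cat > w.py <<'E'
from h import *
import sys
s=env.snapshot("wrist"); f=s["frame"].copy()
S0=np.array([585.5,-311]);L0=np.array([684.6,201.8])
for k in range(1,5):
    p=S0+(L0-S0)*k/5; print(k,p)
    for z in(12,28):
        cv2.polylines(f,[np.int32(proj(s,circ(6,z)+np.r_[p,0])*16)],True,(0,0,255) if z==12 else (0,255,0),1,cv2.LINE_AA,4)
for d,p in ((54,(372,282.9)),(64,(434.1,-82.9)),(74,(425.8,109.2)),(84,(373.6,-258.5))):
    for c,col in ((circ(d/2,0),(255,0,0)),(circ(12,H[d]),(0,255,255))):
        cv2.polylines(f,[np.int32(proj(s,c+np.r_[p,0])*16)],True,col,1,cv2.LINE_AA,4)
cv2.imwrite(sys.argv[1],cv2.resize(f,(800,600),interpolation=cv2.INTER_CUBIC))
for th in("post_1","mask_64"):
  for b in env.boxes_of(s,th):
    r=np.array(b["rect"]);x,e=fit([(s,r)],post,12,[630,-50]);print(th,round(b["confidence"],2),np.round(r,1),np.round(x,1),np.round(e,1))
E
python3 w.py pics/w1.png
```

```text
1 [ 605.32 -208.44]
2 [ 625.14 -105.88]
3 [644.96  -3.32]
4 [664.78  99.24]
post_1 0.65 [306.9 164.3 324.8 179.9] [645.4  -3.3] [ 3.1  1.6 -2.2 -1.5]
post_1 0.65 [329.2  73.6 348.2  94.5] [665.3  97.7] [ 2.5  2.2 -1.9 -5.9]
post_1 0.63 [272.3 311.3 290.7 326.6] [ 609.9 -209.5] [ 5.7  0.1 -3.  -0.1]
post_1 0.59 [288.  242.  307.3 257.9] [ 628.3 -105.3] [ 5.4  0.9 -2.9 -0.9]
mask_64 0.56 [111.6 206.8 172.8 268.5] [ 401.4 -105.4] [  3.4  36.4 -43.  -11.2]
```

View pics/w1.png

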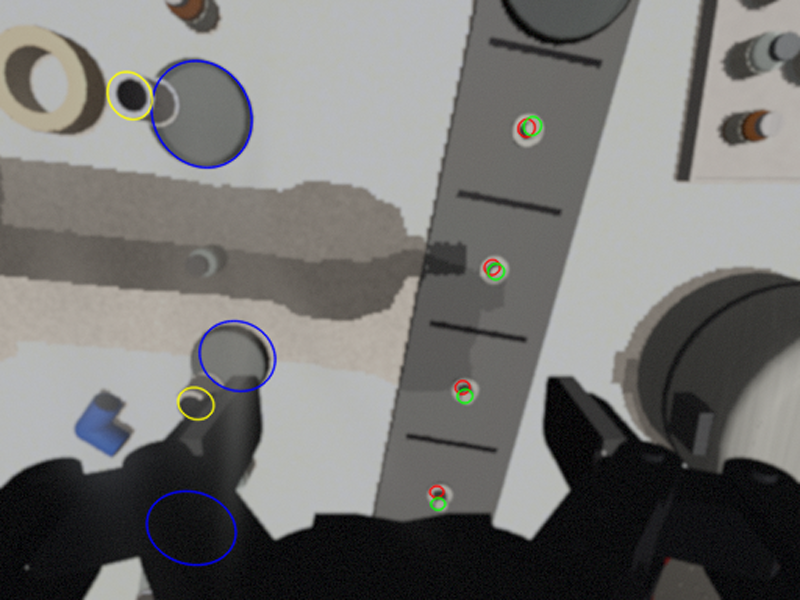

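servo_tool:
  steps:
    - [[-0.273,-0.475,0.2],[0,0,0],-0.4]
    - [[-0.273,-0.475,0.2],[0,0,0],-0.4]
    - [[-0.273,-0.475,0.2],[0,0,0],-0.4]
    - [[-0.273,-0.475,0.3],[0,0,0],-0.4]
    - [[-0.273,-0.475,0.3],[0,0,0],-0.4]
    - [[-0.273,-0.475,0.3],[0,0,0],-0.4]
  grip_force: 20

```text
time_s: 1.8
ee_pos: [431.4, -81.7, 151.8]
orientation: [[0.001, 1.0, -0.002], [1.0, -0.001, 0.001], [0.001, -0.002, -1.0]]
wrist_force: [0.3, -0.7, 0.8]
opening: 59.9
```

```bash
python3 w.py pics/w2.png; python3 -c "
from h import *
print(env.get_state()['ee_pos'],env.get_state()['opening']);cv2.imwrite('pics/s2.png',env.snapshot('side')['frame'])"
```

```text
1 [ 605.32 -208.44]
2 [ 625.14 -105.88]
3 [644.96  -3.32]
4 [664.78  99.24]
post_1 0.75 [448.9 203.4 481.7 224.4] [ 624.5 -105.9] [ 5.5  1.5 -2.5 -1.5]
post_1 0.57 [493.   85.9 512.  112.5] [633.   -2.7] [-8.   2.6  2.5 -8.1]
mask_64 0.82 [224.3 154.6 290.8 233.6] [ 452.6 -110.1] [49.4 54.8 -2.9 -6. ]
mask_64 0.69 [185.8 303.4 245.8 335.7] [ 368.1 -220.7] [  3.1   6.3 -42.2  -5.6]
mask_64 0.51 [240.8   2.9 265.9   3.9] [428.4  60.1] [ 4.6 -2.3 -4.6 20.3]
[435.9545271  -82.52825907 154.50363545] 59.98283764782893
```

View pics/w2.png

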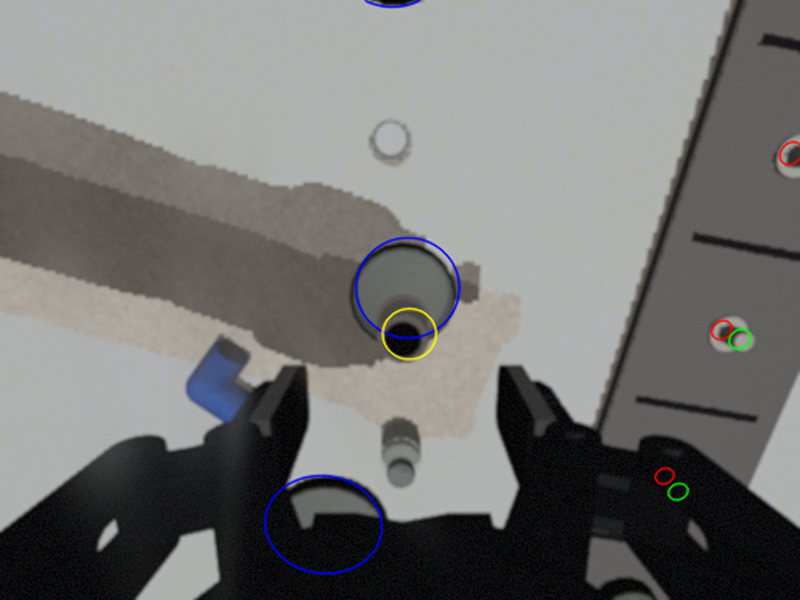

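View pics/s2.png

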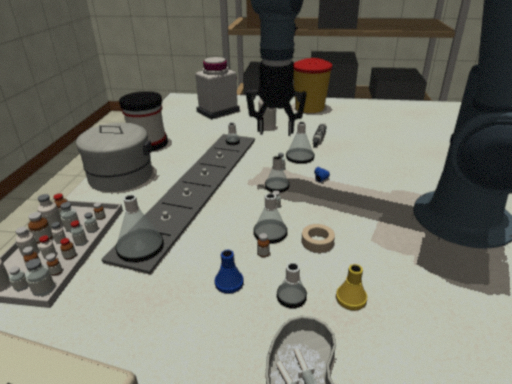

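```bash
python3 -c "
from h import *
for i in range(4):
  s=env.get_state();print(s['time_s'],s['ee_pos'].round(1));env.snapshot('wrist')"
```

```text
2.0 [435.9 -82.5 154.4]
2.05 [435.6 -82.4 154.2]
2.1 [435.1 -82.2 153.9]
2.15 [434.5 -82.1 153.5]
```

servo_tool:
  steps:
    - [[-0.012,-0.008,0.08],[0,0,0],-0.4]
    - [[-0.012,-0.008,0.15],[0,0,0],-0.4]
    - [[-0.012,-0.008,0.22],[0,0,0],-0.4]
    - [[-0.012,-0.008,0.28],[0,0,0],-0.4]
    - [[-0.012,-0.008,0.28],[0,0,0],-0.4]
    - [[-0.012,-0.008,0.28],[0,0,0],-0.4]

```text
time_s: 2.8
ee_pos: [432.0, -85.6, 69.5]
orientation: [[-0.001, 1.0, 0.002], [1.0, 0.001, -0.001], [-0.001, 0.002, -1.0]]
wrist_force: [0.5, -0.4, 0.3]
opening: 59.9
```

```bash
python3 w.py pics/w3.png >/dev/null; python3 -c "
from h import *
print(env.get_state()['ee_pos'],env.get_state()['opening']);cv2.imwrite('pics/s3.png',cv2.resize(env.snapshot('side')['frame'][80:240,180:380],(800,640))[:600])"
```

```text
[432.99711681 -86.0126364   70.3702461 ] 59.33733436840847
```

View pics/w3.png

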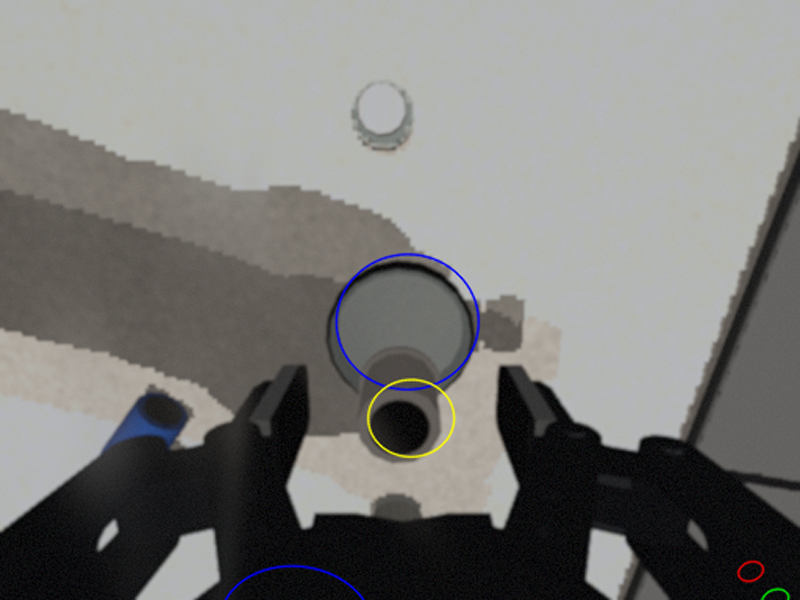

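View pics/s3.png

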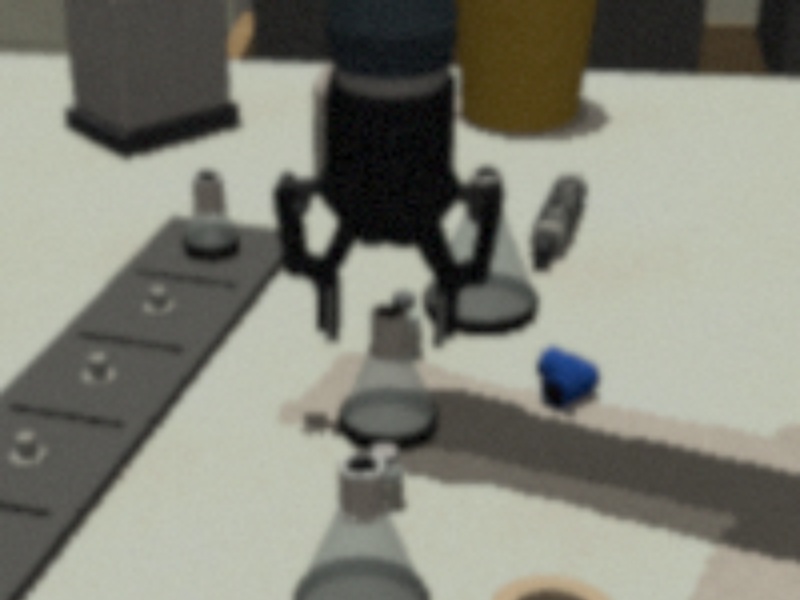

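servo_tool:
  steps:
    - [[-0.005,-0.004,0.002],[0,0,0],0]
    - [[-0.005,-0.004,0.002],[0,0,0],0.4]
    - [[-0.005,-0.004,0.002],[0,0,0],0.6]
    - [[-0.005,-0.004,0.002],[0,0,0],0.6]
    - [[-0.005,-0.004,0.002],[0,0,0],0.6]
  grip_force: 20

```text
time_s: 3.5
ee_pos: [431.9, -87.6, 70.0]
orientation: [[-0.001, 1.0, 0.005], [1.0, 0.001, -0.002], [-0.002, 0.005, -1.0]]
wrist_force: [-0.6, -0.8, 4.3]
opening: 23.3
```

servo_tool:
  steps:
    - [[0,0,-0.1],[0,0,0],0.7]
    - [[0,0,-0.2],[0,0,0],0.7]
    - [[-0.01,0.1,-0.23],[0,0,0],0.7]
    - [[-0.02,0.25,-0.24],[0,0,0],0.7]
    - [[-0.04,0.4,-0.24],[0,0,0],0.7]
    - [[-0.055,0.55,-0.24],[0,0,0],0.7]
    - [[-0.055,0.63,-0.24],[0,0,0],0.7]
    - [[-0.055,0.647,-0.24],[0,0,0],0.7]
    - [[-0.055,0.647,-0.24],[0,0,0],0.7]

```text
time_s: 4.4
ee_pos: [625.5, -103.7, 142.0]
orientation: [[-0.001, 1.0, 0.003], [1.0, 0.001, -0.001], [-0.001, 0.003, -1.0]]
wrist_force: [-0.8, 0.7, -0.9]
opening: 22.9
```

```bash
cat > p.py <<'E'
from h import *
import sys
# show held mask over post: predicted mask at tcp
d=int(sys.argv[1]); k=int(sys.argv[2]); nm=sys.argv[3]
P={1:(606,-209),2:(626,-105.5),3:(645.5,-3.5),4:(665,98.5)}[k]
for n in("scene","side"):
    s=env.snapshot(n);st=env.get_state();e=st["ee_pos"]; z0=e[2]+15-H[d]; f=s["frame"]
    c=proj(s,np.array([[*P,50.]]))[0]
    x0=int(np.clip(c[0]-80,0,352));y0=int(np.clip(c[1]-70,0,264))
    g=cv2.resize(f[y0:y0+120,x0:x0+160],(800,600),interpolation=cv2.INTER_CUBIC)
    q=lambda Q:np.int32((proj(s,Q)-[x0,y0])*5*16)
    for Q,col in((circ(d/2,0)+[*e[:2],z0],(255,0,0)),(circ(12,H[d])+[*e[:2],z0],(0,255,255)),(circ(6,12)+[*P,0],(0,0,255)),(circ(6,28)+[*P,0],(0,255,0))):
        cv2.polylines(g,[q(Q)],True,col,1,cv2.LINE_AA,4)
    cv2.imwrite(f"pics/{nm}_{n}.png",g)
print(st["time_s"],e.round(1),st["opening"],"bottom",z0, "to post",np.array(P)-e[:2], np.round(st["orientation"],3).tolist(),st["wrist_force"])
E
python3 p.py 64 2 a
```

```text
4.5 [ 624.1 -103.6  142.5] 23.400799319109694 bottom 73.47559267692989 to post [ 1.87836652 -1.89489933] [[-0.001, 1.0, 0.003], [1.0, 0.001, -0.001], [-0.001, 0.003, -1.0]] [ 0.76651448  0.88745878 -0.8420563 ]
```

View pics/a_scene.png

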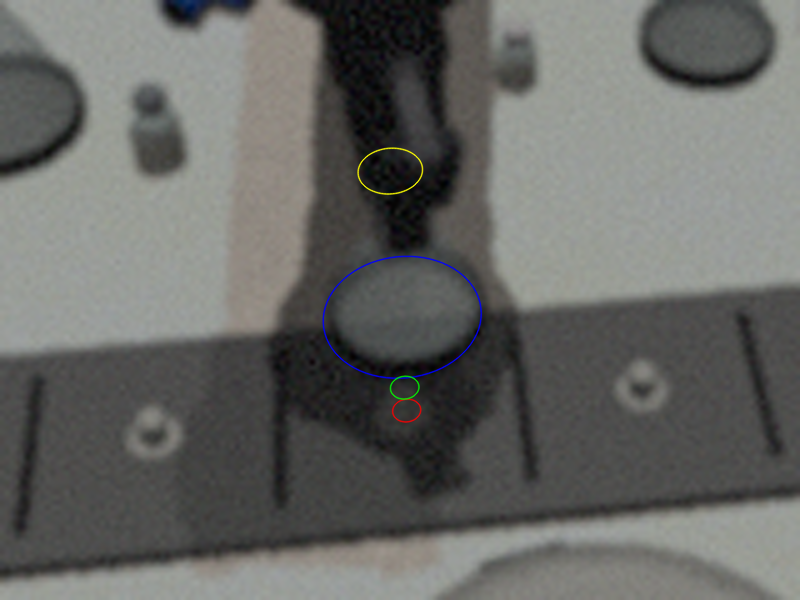

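View pics/a_side.png

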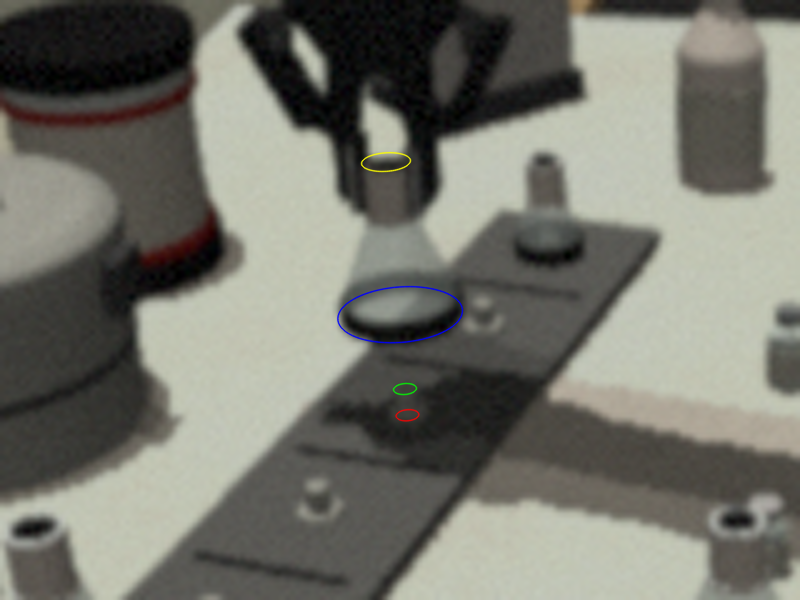

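servo_tool:
  steps:
    - [[-0.006,0.006,0.05],[0,0,0],0.7]
    - [[-0.006,0.006,0.1],[0,0,0],0.7]
    - [[-0.006,0.006,0.14],[0,0,0],0.7]
    - [[-0.006,0.006,0.17],[0,0,0],0.7]
    - [[-0.006,0.006,0.19],[0,0,0],0.7]
    - [[-0.006,0.006,0.198],[0,0,0],0.7]
    - [[-0.006,0.006,0.202],[0,0,0],0.7]
    - [[-0.006,0.006,0.202],[0,0,0],0.7]

```text
time_s: 5.3
ee_pos: [626.3, -105.5, 82.4]
orientation: [[-0.001, 1.0, 0.003], [1.0, 0.001, -0.002], [-0.002, 0.003, -1.0]]
wrist_force: [0.1, -0.3, 0.2]
opening: 23.6
```

```bash
python3 p.py 64 2 b
```

```text
5.4 [ 626.6 -105.6   82.4] 23.187769114598872 bottom 13.377265274618267 to post [-0.64909664  0.08006725] [[-0.001, 1.0, 0.004], [1.0, 0.001, -0.002], [-0.002, 0.004, -1.0]] [ 0.01754414  0.54201034 -0.28166489]
```

View pics/b_scene.png

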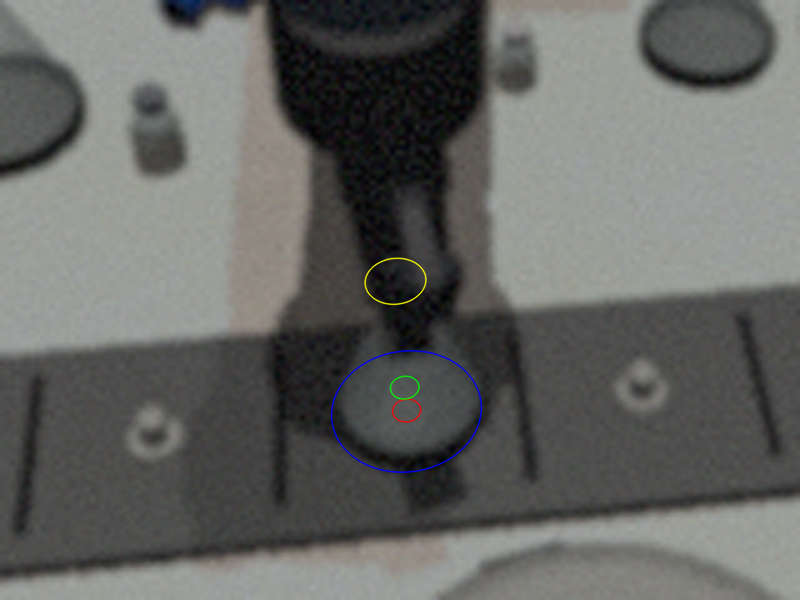

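View pics/b_side.png

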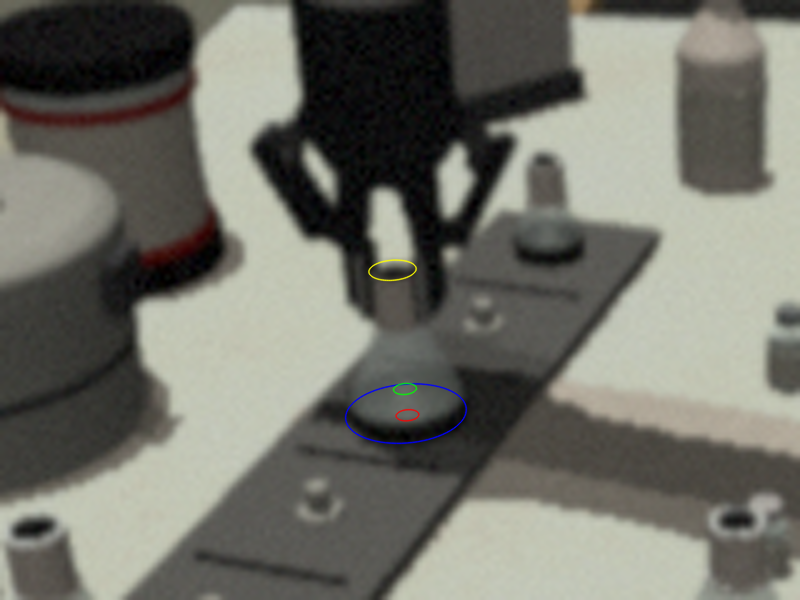

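servo_tool:
  steps:
    - [[0,0,0.005],[0,0,0],0.7]
    - [[0,0,0.005],[0,0,0],0.3]
    - [[0,0,0.005],[0,0,0],0]
    - [[0,0,0.005],[0,0,0],-0.1]
    - [[0,0,0.005],[0,0,0],-0.1]
    - [[0,0,-0.05],[0,0,0],-0.1]
    - [[0,0,-0.15],[0,0,0],-0.1]
    - [[0,0,-0.25],[0,0,0],-0.1]
    - [[0,0,-0.27],[0,0,0],-0.1]

```text
time_s: 6.3
ee_pos: [628.7, -106.1, 167.4]
orientation: [[-0.001, 1.0, 0.01], [1.0, 0.001, -0.003], [-0.003, 0.01, -1.0]]
wrist_force: [1.0, 0.0, 0.4]
opening: 47.0
```

```bash
python3 p.py 64 2 c
```

```text
6.4 [ 627.5 -105.8  164.7] 46.492845049869054 bottom 95.67264298768367 to post [-1.48630308  0.27363483] [[-0.001, 1.0, 0.007], [1.0, 0.001, -0.003], [-0.003, 0.007, -1.0]] [-0.23969576 -0.1039818   0.49521468]
```

View pics/c_side.png

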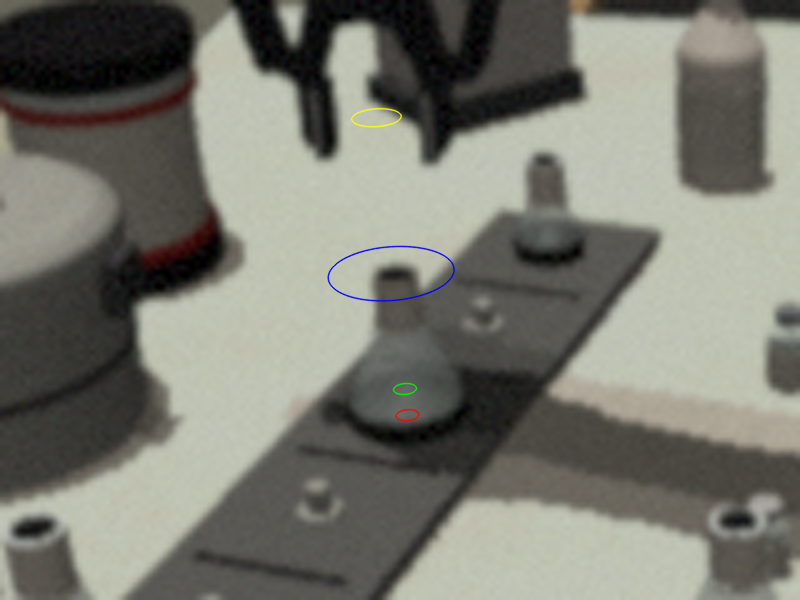

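servo_tool:
  steps:
    - [[0.72,-0.673,0.0],[0,0,0],-0.4]
    - [[0.72,-0.673,0.0],[0,0,0],-0.4]
    - [[0.72,-0.673,0.0],[0,0,0],-0.4]
    - [[0.72,-0.673,0.0],[0,0,0],-0.4]
    - [[0.72,-0.673,0.0],[0,0,0],-0.4]
    - [[0.72,-0.673,0.0],[0,0,0],-0.4]
    - [[0.72,-0.673,0.0],[0,0,0],-0.4]
    - [[0.72,-0.673,0.0],[0,0,0],-0.4]
    - [[0.72,-0.673,0.0],[0,0,0],-0.4]
    - [[0.72,-0.673,0.0],[0,0,0],-0.4]

```text
time_s: 7.4
ee_pos: [426.4, 109.3, 162.4]
orientation: [[0.001, 1.0, 0.007], [1.0, -0.001, -0.003], [-0.003, 0.007, -1.0]]
wrist_force: [-0.1, 0.0, 1.0]
opening: 59.8
```

```bash
python3 w.py pics/w4.png >/dev/null; python3 -c "
from h import *
s=env.get_state();print(s['ee_pos'],s['orientation'].round(3).tolist())"
```

```text
[426.10715141 109.39659036 162.5582956 ] [[0.001, 1.0, 0.007], [1.0, -0.001, -0.003], [-0.003, 0.007, -1.0]]
```

View pics/w4.png

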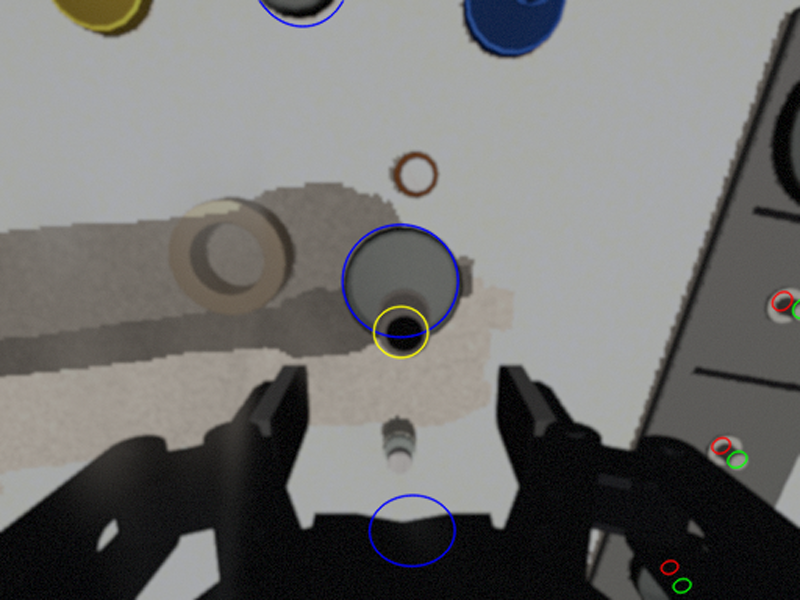

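servo_tool:
  steps:
    - [[-0.002,0,0.1],[0,0,0],-0.4]
    - [[-0.002,0,0.2],[0,0,0],-0.4]
    - [[-0.002,0,0.25],[0,0,0],-0.4]
    - [[-0.002,0,0.271],[0,0,0],-0.4]
    - [[-0.002,0,0.271],[0,0,0],-0.4]
    - [[-0.002,0,0.271],[0,0,0],-0.1]
    - [[-0.002,0,0.271],[0,0,0],0.3]
    - [[-0.002,0,0.271],[0,0,0],0.7]
    - [[-0.002,0,0.271],[0,0,0],0.7]
    - [[-0.002,0,0.271],[0,0,0],0.7]

```text
time_s: 8.55
ee_pos: [427.7, 108.7, 82.3]
orientation: [[0.001, 1.0, 0.009], [1.0, -0.001, -0.002], [-0.002, 0.009, -1.0]]
wrist_force: [-1.6, -1.1, 6.5]
opening: 23.2
```

servo_tool:
  steps:
    - [[0,0,-0.1],[0,0,0],0.7]
    - [[0,0,-0.2],[0,0,0],0.7]
    - [[-0.05,0.1,-0.24],[0,0,0],0.7]
    - [[-0.12,0.23,-0.24],[0,0,0],0.7]
    - [[-0.19,0.37,-0.24],[0,0,0],0.7]
    - [[-0.26,0.51,-0.24],[0,0,0],0.7]
    - [[-0.33,0.65,-0.24],[0,0,0],0.7]
    - [[-0.375,0.73,-0.24],[0,0,0],0.7]
    - [[-0.375,0.73,-0.24],[0,0,0],0.7]
    - [[-0.375,0.73,-0.24],[0,0,0],0.7]

```text
time_s: 9.55
ee_pos: [645.7, -3.9, 155.9]
orientation: [[0.001, 1.0, 0.008], [1.0, -0.001, -0.002], [-0.002, 0.008, -1.0]]
wrist_force: [-0.7, 0.4, -0.4]
opening: 23.0
```

```bash
python3 p.py 74 3 d
```

```text
9.65 [644.7  -3.1 156.3] 22.96284645914979 bottom 75.34501974257958 to post [ 0.83250962 -0.38888993] [[0.0, 1.0, 0.008], [1.0, -0.0, -0.002], [-0.002, 0.008, -1.0]] [-0.91984517 -0.76242346 -0.31419637]
```

View pics/d_scene.png

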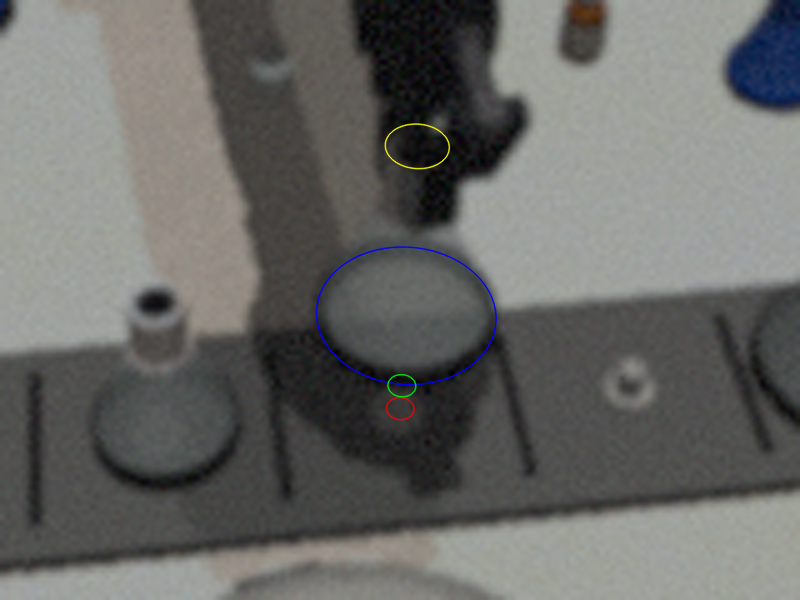

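View pics/d_side.png

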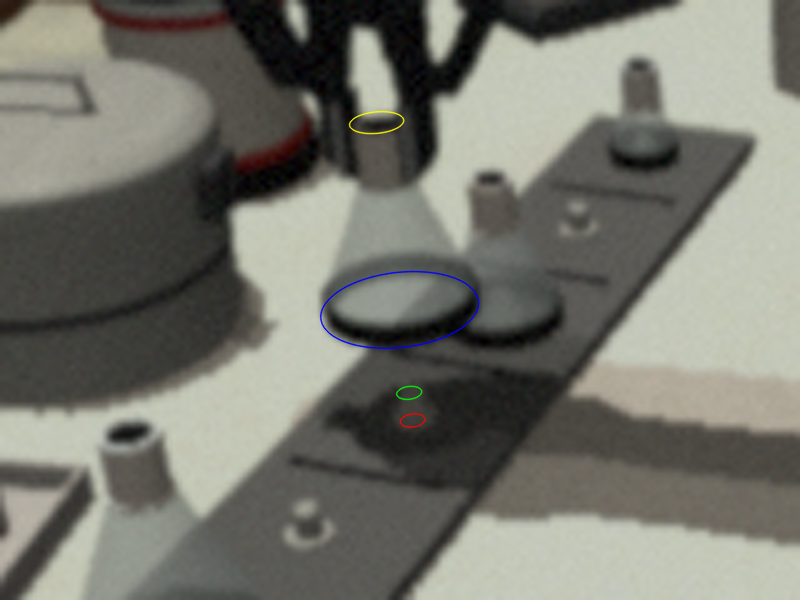

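servo_tool:
  steps:
    - [[0,0.002,0.06],[0,0,0],0.7]
    - [[0,0.002,0.12],[0,0,0],0.7]
    - [[0,0.002,0.16],[0,0,0],0.7]
    - [[0,0.002,0.185],[0,0,0],0.7]
    - [[0,0.002,0.197],[0,0,0],0.7]
    - [[0,0.002,0.203],[0,0,0],0.7]
    - [[0,0.002,0.206],[0,0,0],0.7]
    - [[0,0.002,0.206],[0,0,0],0.7]

```text
time_s: 10.45
ee_pos: [646.2, -3.3, 95.1]
orientation: [[0.0, 1.0, 0.009], [1.0, -0.0, -0.002], [-0.002, 0.009, -1.0]]
wrist_force: [0.5, -1.0, -0.9]
opening: 23.4
```

```bash
python3 p.py 74 3 e
```

```text
10.55 [646.2  -3.3  95.1] 23.05191712763547 bottom 14.122304644637381 to post [-0.6762273  -0.18207528] [[0.0, 1.0, 0.009], [1.0, -0.0, -0.002], [-0.002, 0.009, -1.0]] [-0.41246189  0.34778885 -0.71518157]
```

View pics/e_side.png

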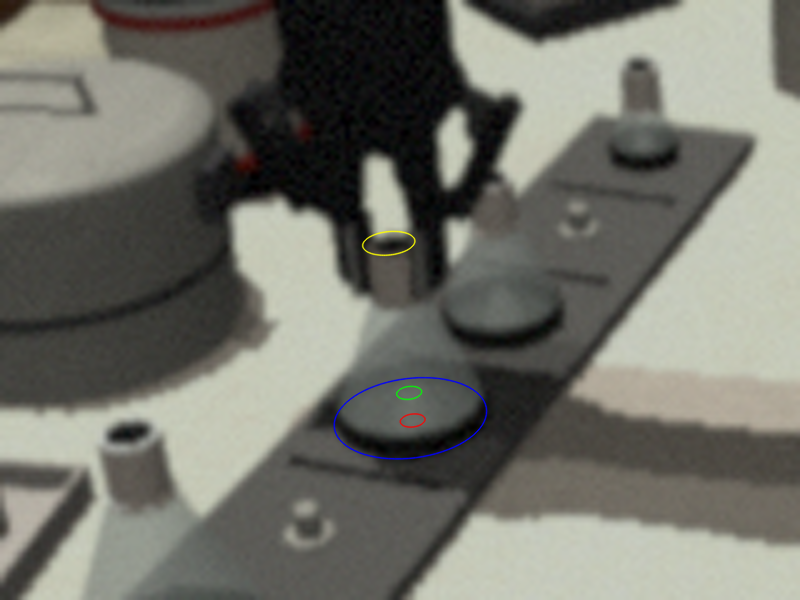

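View pics/e_scene.png

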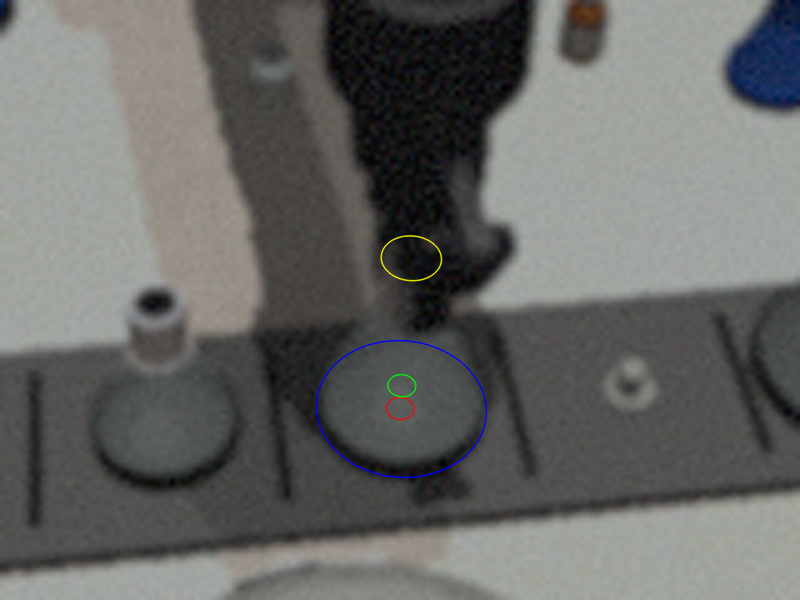

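servo_tool:
  steps:
    - [[0,0,0.004],[0,0,0],0.7]
    - [[0,0,0.005],[0,0,0],0.3]
    - [[0,0,0.005],[0,0,0],0]
    - [[0,0,0.005],[0,0,0],-0.1]
    - [[0,0,0.005],[0,0,0],-0.1]
    - [[0,0,-0.05],[0,0,0],-0.1]
    - [[0,0,-0.12],[0,0,0],-0.1]
    - [[0,0,-0.2],[0,0,0],-0.1]
    - [[0,0,-0.22],[0,0,0],-0.1]

```text
time_s: 11.45
ee_pos: [647.3, -3.3, 164.1]
orientation: [[0.0, 1.0, 0.014], [1.0, -0.0, -0.003], [-0.003, 0.014, -1.0]]
wrist_force: [0.7, -0.3, 1.1]
opening: 47.0
```

```bash
python3 p.py 74 3 f
```

```text
11.55 [646.6  -3.2 162.2] 47.00612088694401 bottom 81.22527309990076 to post [-1.1399762  -0.25085394] [[0.0, 1.0, 0.011], [1.0, -0.0, -0.002], [-0.002, 0.011, -1.0]] [ 0.35896824 -0.66094998 -0.41401246]
```

View pics/f_side.png

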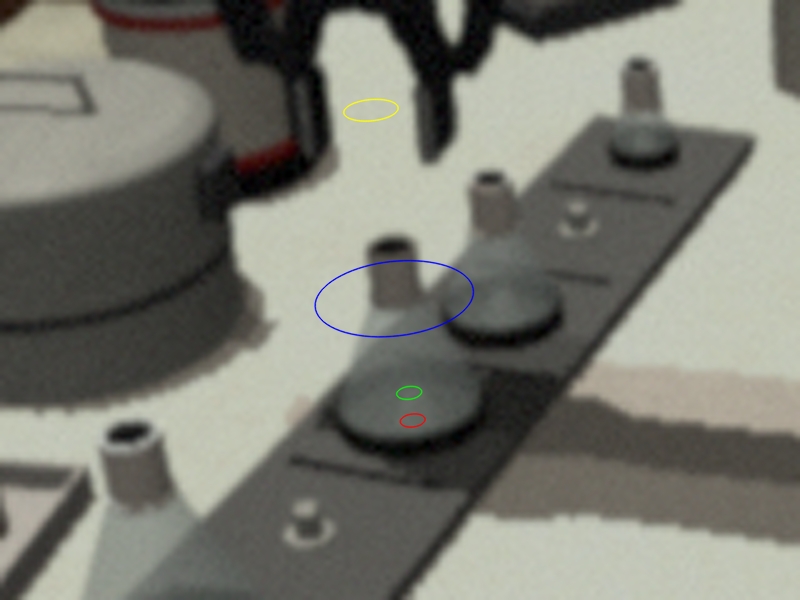

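servo_tool:
  steps:
    - [[0.953,-0.913,0.0],[0.007,0.001,0],-0.4]
    - [[0.953,-0.913,0.0],[0.007,0.001,0],-0.4]
    - [[0.953,-0.913,0.0],[0.007,0.001,0],-0.4]
    - [[0.953,-0.913,0.0],[0.007,0.001,0],-0.4]
    - [[0.953,-0.913,0.0],[0.007,0.001,0],-0.4]
    - [[0.953,-0.913,0.0],[0.007,0.001,0],-0.4]
    - [[0.953,-0.913,0.0],[0.007,0.001,0],-0.4]
    - [[0.953,-0.913,0.0],[0.007,0.001,0],-0.4]
    - [[0.953,-0.913,0.0],[0.007,0.001,0],-0.4]
    - [[0.953,-0.913,0.0],[0.007,0.001,0],-0.4]

```text
time_s: 12.55
ee_pos: [371.4, 282.8, 157.3]
orientation: [[-0.002, 1.0, -0.001], [1.0, 0.002, -0.002], [-0.002, -0.001, -1.0]]
wrist_force: [-0.3, 0.6, 0.4]
opening: 59.8
```

```bash
python3 w.py pics/w5.png >/dev/null; python3 -c "
from h import *
s=env.get_state();print(s['ee_pos'],s['orientation'].round(3).tolist())"
```

```text
[373.4582125  281.81509675 157.86246658] [[0.002, 1.0, 0.0], [1.0, -0.002, -0.001], [-0.001, 0.0, -1.0]]
```

View pics/w5.png

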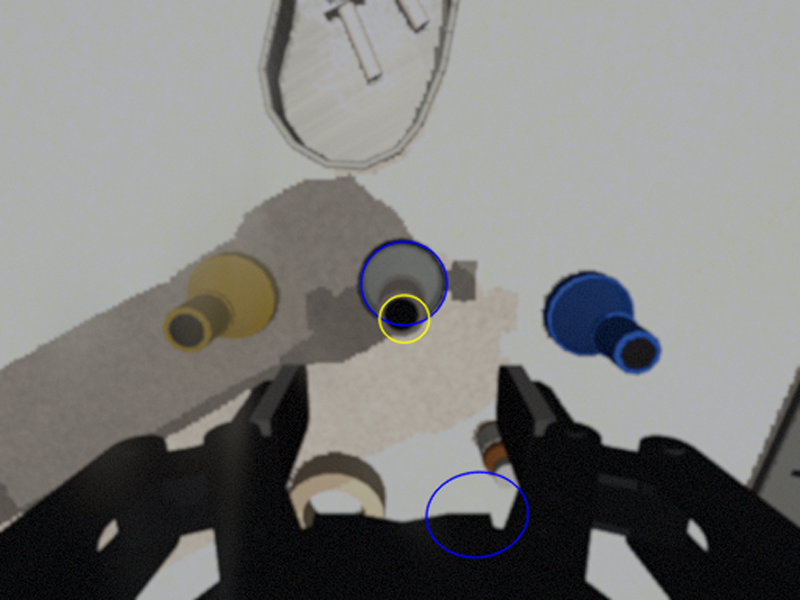

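servo_tool:
  steps:
    - [[0.003,-0.003,0.12],[0,0,0],-0.4]
    - [[0.003,-0.003,0.24],[0,0,0],-0.4]
    - [[0.003,-0.003,0.31],[0,0,0],-0.4]
    - [[0.003,-0.003,0.335],[0,0,0],-0.4]
    - [[0.003,-0.003,0.335],[0,0,0],-0.4]
    - [[0.003,-0.003,0.335],[0,0,0],-0.1]
    - [[0.003,-0.003,0.335],[0,0,0],0.3]
    - [[0.003,-0.003,0.335],[0,0,0],0.7]
    - [[0.003,-0.003,0.335],[0,0,0],0.7]
    - [[0.003,-0.003,0.335],[0,0,0],0.7]

```text
time_s: 13.7
ee_pos: [373.3, 283.1, 58.2]
orientation: [[0.002, 1.0, 0.002], [1.0, -0.002, -0.0], [-0.0, 0.002, -1.0]]
wrist_force: [-0.9, -0.4, 4.7]
opening: 23.2
```

servo_tool:
  steps:
    - [[0,0,-0.1],[0,0,0],0.7]
    - [[0,0,-0.22],[0,0,0],0.7]
    - [[-0.03,0.02,-0.33],[0,0,0],0.7]
    - [[-0.15,0.08,-0.35],[0,0,0],0.7]
    - [[-0.29,0.14,-0.35],[0,0,0],0.7]
    - [[-0.43,0.21,-0.35],[0,0,0],0.7]
    - [[-0.57,0.27,-0.35],[0,0,0],0.7]
    - [[-0.71,0.34,-0.35],[0,0,0],0.7]
    - [[-0.83,0.39,-0.35],[0,0,0],0.7]
    - [[-0.9,0.43,-0.35],[0,0,0],0.7]

```text
time_s: 14.7
ee_pos: [502.4, 10.2, 163.6]
orientation: [[0.004, 1.0, 0.002], [1.0, -0.004, -0.001], [-0.001, 0.002, -1.0]]
wrist_force: [0.1, 0.0, -0.8]
opening: 23.3
```

servo_tool:
  steps:
    - [[-0.1,0.05,0],[0,0,0],0.7]
    - [[-0.24,0.11,0],[0,0,0],0.7]
    - [[-0.38,0.18,0],[0,0,0],0.7]
    - [[-0.52,0.25,0],[0,0,0],0.7]
    - [[-0.65,0.31,0],[0,0,0],0.7]
    - [[-0.731,0.348,0.03],[0,0,0],0.7]
    - [[-0.731,0.348,0.1],[0,0,0],0.7]
    - [[-0.731,0.348,0.15],[0,0,0],0.7]
    - [[-0.731,0.348,0.15],[0,0,0],0.7]

```text
time_s: 15.6
ee_pos: [603.8, -208.9, 116.0]
orientation: [[0.005, 1.0, -0.003], [1.0, -0.005, 0.001], [0.001, -0.003, -1.0]]
wrist_force: [0.6, 0.5, -0.6]
opening: 23.2
```

```bash
python3 p.py 54 1 g
```

```text
15.7 [ 605.5 -209.3  118.9] 23.56901120875643 bottom 61.88156396804237 to post [0.5346083  0.26343476] [[0.004, 1.0, 0.001], [1.0, -0.004, -0.001], [-0.001, 0.001, -1.0]] [1.68334896 0.13880359 0.91819746]
```

View pics/g_scene.png

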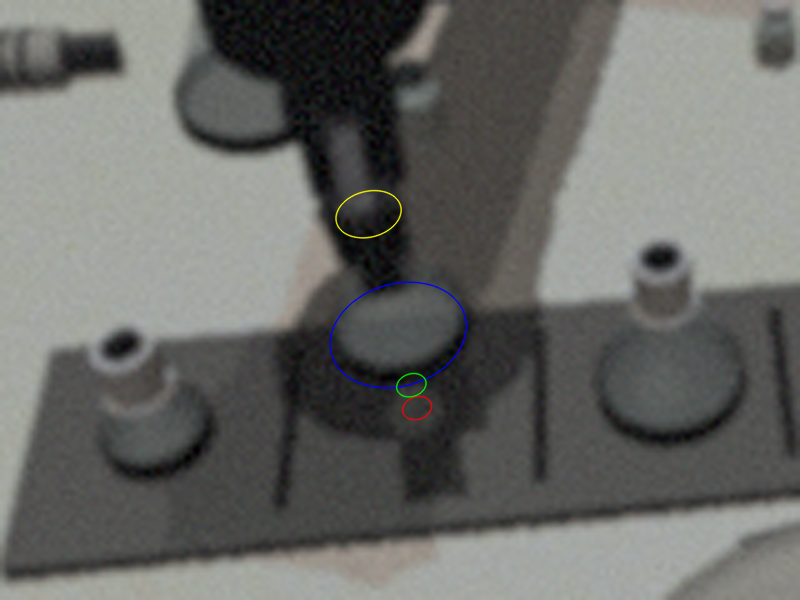

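View pics/g_side.png

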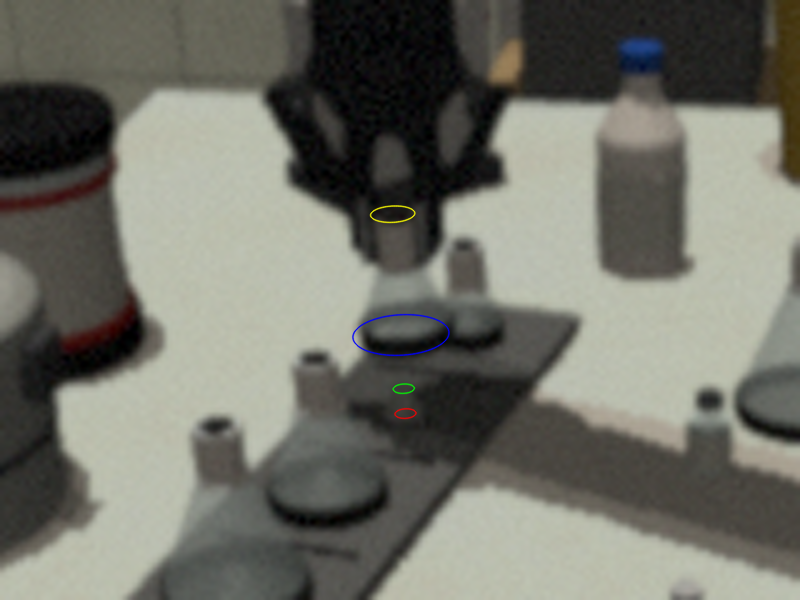

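servo_tool:
  steps:
    - [[0,0.002,0.05],[0,0,0],0.7]
    - [[0,0.002,0.1],[0,0,0],0.7]
    - [[0,0.002,0.13],[0,0,0],0.7]
    - [[0,0.002,0.147],[0,0,0],0.7]
    - [[0,0.002,0.156],[0,0,0],0.7]
    - [[0,0.002,0.16],[0,0,0],0.7]
    - [[0,0.002,0.16],[0,0,0],0.7]

```text
time_s: 16.4
ee_pos: [606.5, -209.4, 71.4]
orientation: [[0.004, 1.0, 0.002], [1.0, -0.004, -0.001], [-0.001, 0.002, -1.0]]
wrist_force: [0.3, 0.5, 0.2]
opening: 23.4
```

```bash
python3 p.py 54 1 h
```

```text
16.5 [ 606.5 -209.5   71.4] 23.426910667016113 bottom 14.448119253146288 to post [-0.48433642  0.4925491 ] [[0.004, 1.0, 0.002], [1.0, -0.004, -0.001], [-0.001, 0.002, -1.0]] [-0.18827092 -1.28194146  0.35807751]
```

View pics/h_scene.png

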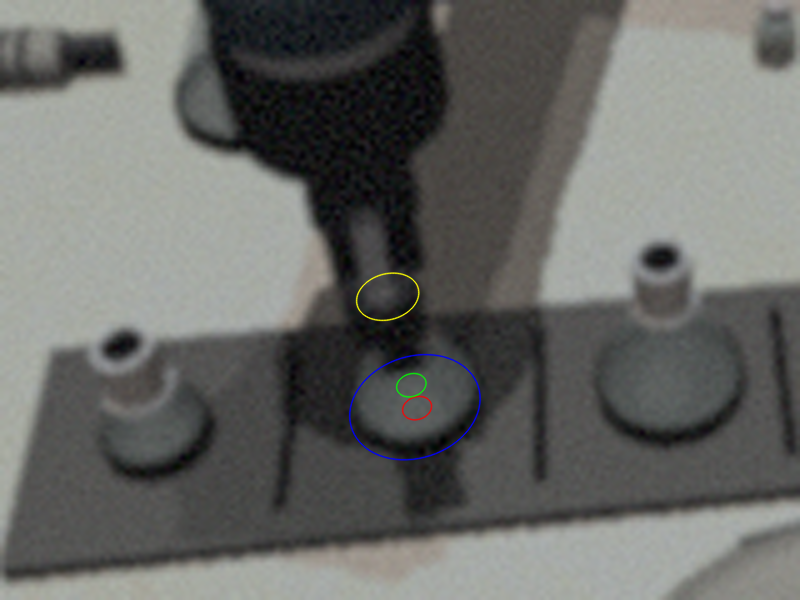

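View pics/h_side.png

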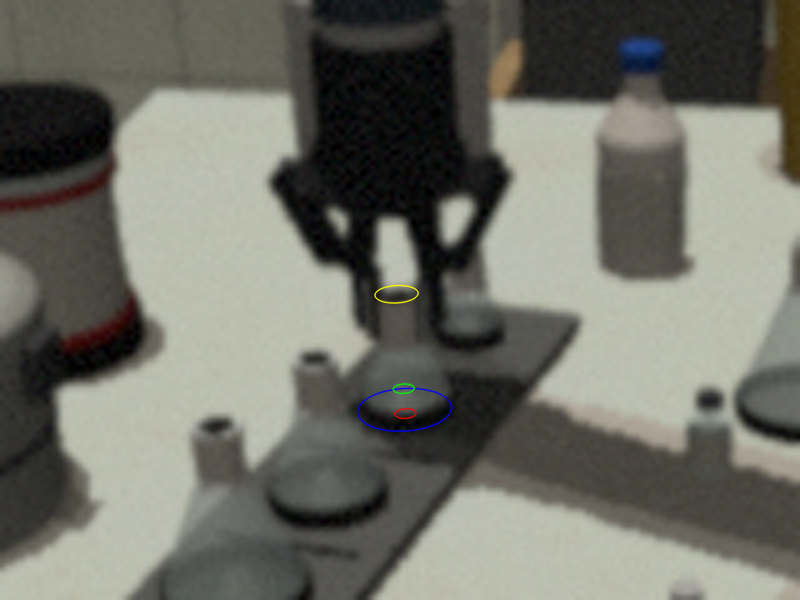

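servo_tool:
  steps:
    - [[0,0,0.004],[0,0,0],0.7]
    - [[0,0,0.004],[0,0,0],0.3]
    - [[0,0,0.004],[0,0,0],0]
    - [[0,0,0.004],[0,0,0],-0.1]
    - [[0,0,0.004],[0,0,0],-0.1]
    - [[0,0,-0.05],[0,0,0],-0.1]
    - [[0,0,-0.15],[0,0,0],-0.1]
    - [[0,0,-0.27],[0,0,0],-0.1]
    - [[0,0,-0.35],[0,0,0],-0.1]
    - [[0,0,-0.35],[0,0,0],-0.1]

```text
time_s: 17.5
ee_pos: [608.8, -210.5, 181.2]
orientation: [[0.004, 1.0, 0.009], [1.0, -0.004, -0.004], [-0.004, 0.009, -1.0]]
wrist_force: [0.8, 0.5, 1.2]
opening: 47.0
```

```bash
python3 p.py 54 1 i
```

```text
17.6 [ 606.8 -209.6  176.9] 46.977751250063186 bottom 119.92507724589436 to post [-0.7530399   0.56529733] [[0.004, 1.0, 0.003], [1.0, -0.004, -0.002], [-0.002, 0.003, -1.0]] [0.07913501 0.09233347 0.02998504]
```

View pics/i_side.png

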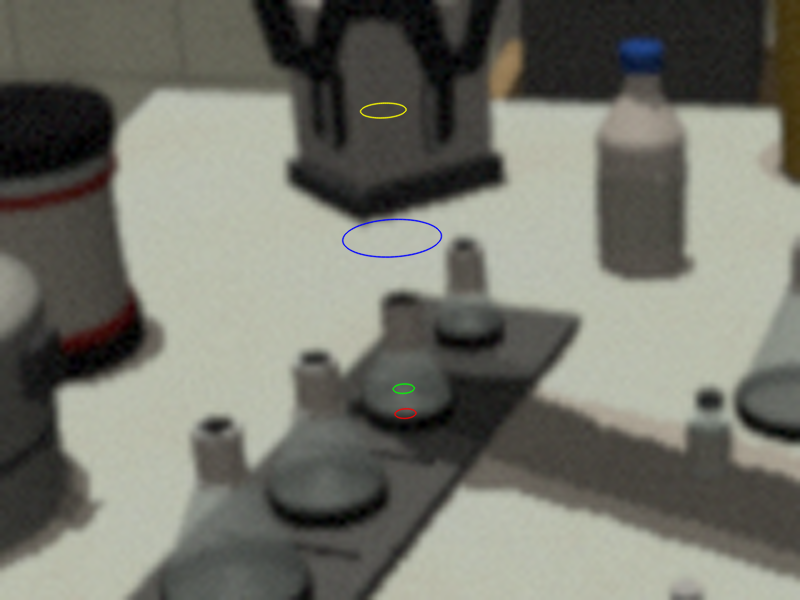

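servo_tool:
  steps:
    - [[-0.03,-0.16,0],[0,0,0],-0.4]
    - [[-0.07,-0.32,0],[0,0,0],-0.4]
    - [[-0.1,-0.48,0],[0,0,0],-0.4]
    - [[-0.13,-0.63,0],[0,0,0],-0.4]
    - [[-0.16,-0.74,0],[0,0,0],-0.4]
    - [[-0.166,-0.777,0],[0,0,0],-0.4]
    - [[-0.166,-0.777,0],[0,0,0],-0.4]
    - [[-0.166,-0.777,0],[0,0,0],-0.4]

```text
time_s: 18.4
ee_pos: [374.1, -258.3, 175.8]
orientation: [[0.004, 1.0, 0.004], [1.0, -0.004, -0.001], [-0.001, 0.004, -1.0]]
wrist_force: [0.3, -0.0, 0.2]
opening: 59.5
```

```bash
python3 w.py pics/w6.png >/dev/null; python3 -c "
from h import *
s=env.get_state();print(s['ee_pos'],s['orientation'].round(3).tolist())"
```

```text
[ 374.69083811 -258.33664535  176.07033346] [[0.003, 1.0, 0.004], [1.0, -0.003, -0.002], [-0.002, 0.004, -1.0]]
```

View pics/w6.png

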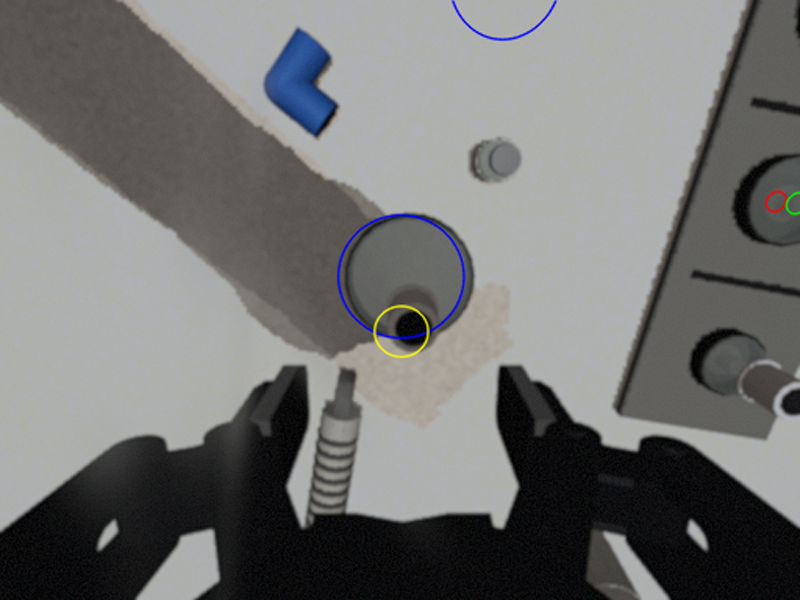

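servo_tool:
  steps:
    - [[0.002,0.011,0.1],[0,0,0],-0.4]
    - [[0.002,0.011,0.2],[0,0,0],-0.4]
    - [[0.002,0.011,0.25],[0,0,0],-0.4]
    - [[0.002,0.011,0.276],[0,0,0],-0.4]
    - [[0.002,0.011,0.276],[0,0,0],-0.4]
    - [[0.002,0.011,0.276],[0,0,0],-0.1]
    - [[0.002,0.011,0.276],[0,0,0],0.3]
    - [[0.002,0.011,0.276],[0,0,0],0.7]
    - [[0.002,0.011,0.276],[0,0,0],0.7]
    - [[0.002,0.011,0.276],[0,0,0],0.7]

```text
time_s: 19.55
ee_pos: [379.2, -258.6, 94.3]
orientation: [[0.003, 1.0, 0.006], [1.0, -0.003, -0.003], [-0.003, 0.006, -1.0]]
wrist_force: [0.8, 0.3, 6.2]
opening: 23.5
```

servo_tool:
  steps:
    - [[0,0,-0.1],[0,0,0],0.7]
    - [[0,0,-0.2],[0,0,0],0.7]
    - [[0.03,0.02,-0.27],[0,0,0],0.7]
    - [[0.14,0.06,-0.27],[0,0,0],0.7]
    - [[0.28,0.11,-0.27],[0,0,0],0.7]
    - [[0.42,0.16,-0.27],[0,0,0],0.7]
    - [[0.56,0.21,-0.27],[0,0,0],0.7]
    - [[0.7,0.26,-0.27],[0,0,0],0.7]
    - [[0.84,0.31,-0.27],[0,0,0],0.7]
    - [[0.95,0.35,-0.27],[0,0,0],0.7]

```text
time_s: 20.55
ee_pos: [484.6, 28.7, 174.9]
orientation: [[0.001, 1.0, 0.005], [1.0, -0.001, -0.003], [-0.003, 0.005, -1.0]]
wrist_force: [1.3, -1.1, -0.6]
opening: 23.0
```

servo_tool:
  steps:
    - [[0.15,0.05,0],[0,0,0],0.7]
    - [[0.27,0.09,0],[0,0,0],0.7]
    - [[0.31,0.17,0],[0,0,0],0.7]
    - [[0.3,0.29,0],[0,0,0],0.7]
    - [[0.28,0.41,0],[0,0,0],0.7]
    - [[0.25,0.52,0],[0,0,0],0.7]
    - [[0.233,0.603,0],[0,0,0],0.7]
    - [[0.233,0.603,0.03],[0,0,0],0.7]
    - [[0.233,0.603,0.06],[0,0,0],0.7]
    - [[0.233,0.603,0.06],[0,0,0],0.7]

```text
time_s: 21.55
ee_pos: [663.1, 98.4, 155.1]
orientation: [[0.001, 1.0, 0.0], [1.0, -0.001, -0.003], [-0.003, 0.0, -1.0]]
wrist_force: [-0.4, -0.4, -1.4]
opening: 23.2
```

```bash
python3 p.py 84 4 j
```

```text
21.65 [664.   98.6 157.1] 23.002151124934954 bottom 64.10277955740048 to post [ 0.99683903 -0.11964927] [[0.001, 1.0, 0.003], [1.0, -0.001, -0.003], [-0.003, 0.003, -1.0]] [-0.00647648  0.06963953 -0.28391654]
```

View pics/j_scene.png

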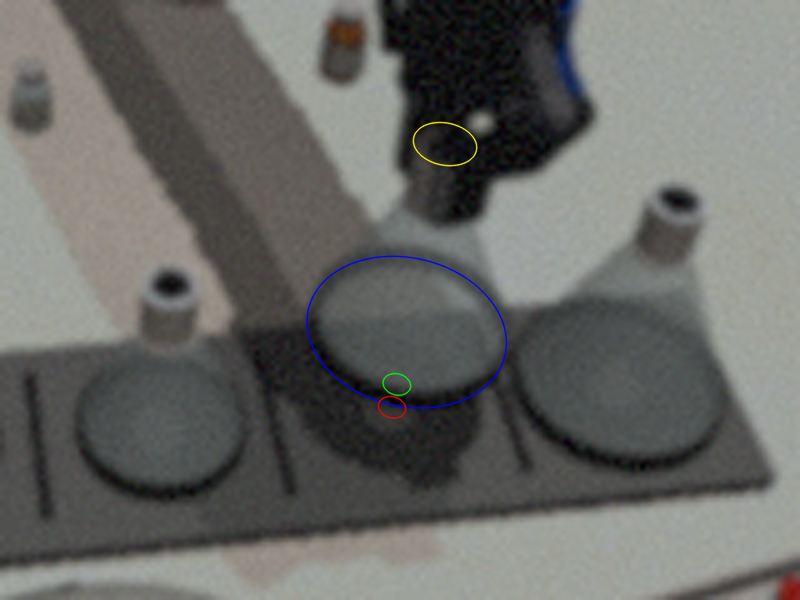

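View pics/j_side.png

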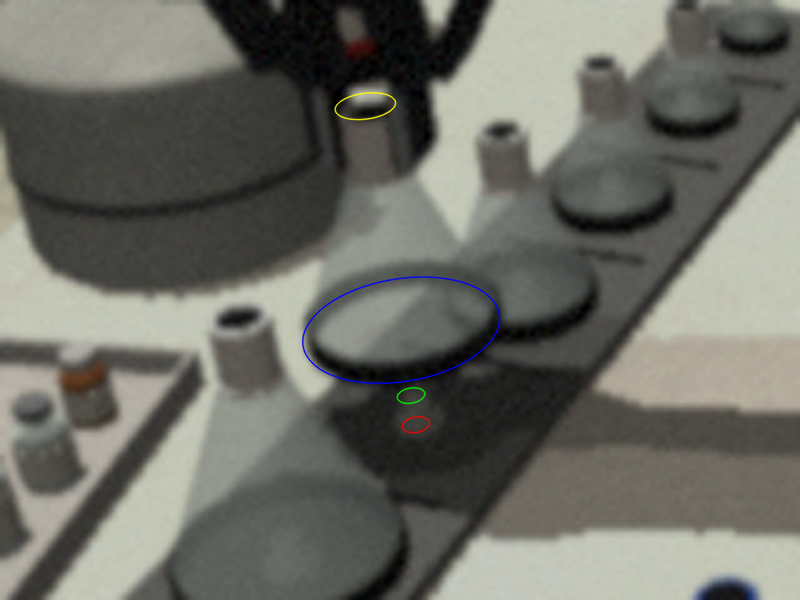

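servo_tool:
  steps:
    - [[0,0.004,0.05],[0,0,0],0.7]
    - [[0,0.004,0.1],[0,0,0],0.7]
    - [[0,0.004,0.135],[0,0,0],0.7]
    - [[0,0.004,0.153],[0,0,0],0.7]
    - [[0,0.004,0.161],[0,0,0],0.7]
    - [[0,0.004,0.165],[0,0,0],0.7]
    - [[0,0.004,0.165],[0,0,0],0.7]

```text
time_s: 22.35
ee_pos: [665.7, 98.5, 108.1]
orientation: [[0.001, 1.0, 0.004], [1.0, -0.001, -0.003], [-0.003, 0.004, -1.0]]
wrist_force: [0.3, 0.2, -0.4]
opening: 23.1
```

```bash
python3 p.py 84 4 k
```

```text
22.45 [665.8  98.5 108.3] 23.70125847455935 bottom 15.261355418729451 to post [-0.78235357  0.00980432] [[0.001, 1.0, 0.004], [1.0, -0.001, -0.003], [-0.003, 0.004, -1.0]] [-0.07440062 -0.11552626 -0.87302572]
```

View pics/k_scene.png

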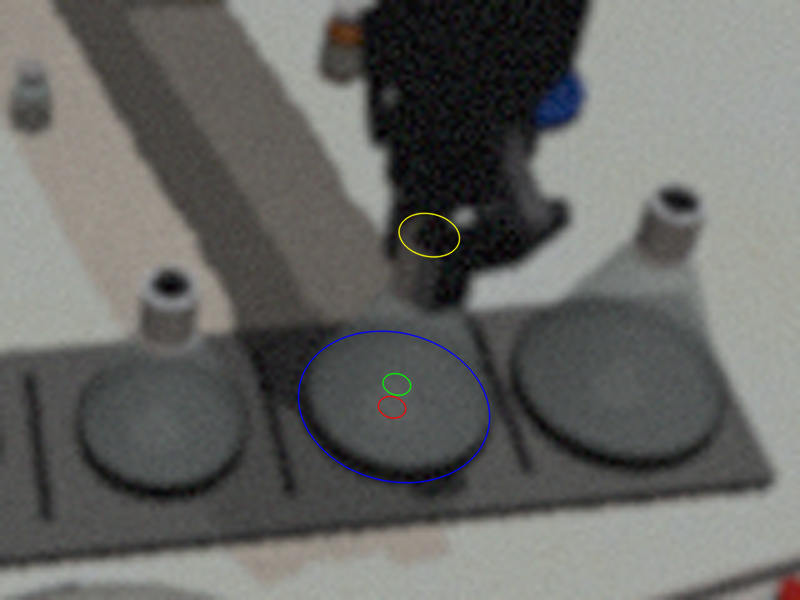

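View pics/k_side.png

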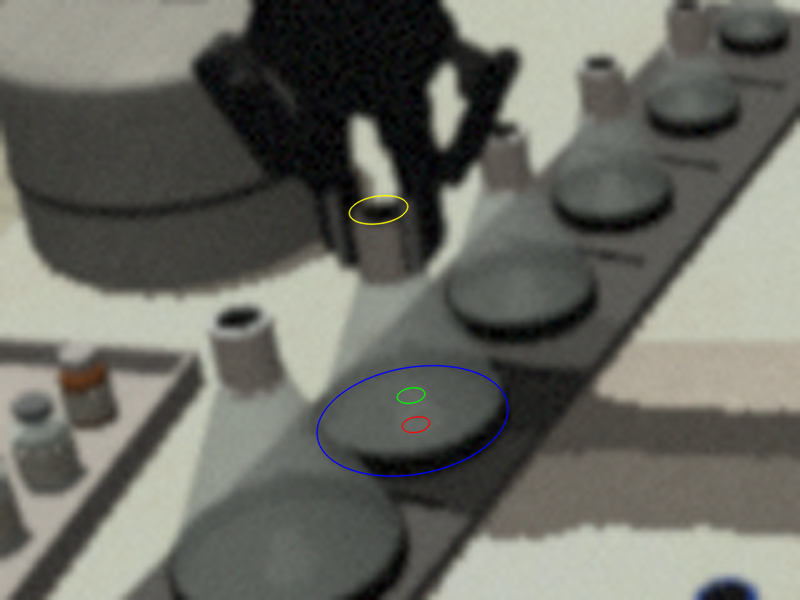

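servo_tool:
  steps:
    - [[0,0,0.006],[0,0,0],0.7]
    - [[0,0,0.007],[0,0,0],0.3]
    - [[0,0,0.007],[0,0,0],0]
    - [[0,0,0.007],[0,0,0],-0.1]
    - [[0,0,0.007],[0,0,0],-0.1]
    - [[0,0,-0.05],[0,0,0],-0.1]
    - [[0,0,-0.12],[0,0,0],-0.1]
    - [[0,0,-0.2],[0,0,0],-0.1]
    - [[0,0,-0.25],[0,0,0],-0.1]
    - [[0,0,-0.25],[0,0,0],-0.1]

```text
time_s: 23.45
ee_pos: [667.3, 98.8, 186.3]
orientation: [[0.001, 1.0, 0.01], [1.0, -0.001, -0.002], [-0.002, 0.01, -1.0]]
wrist_force: [0.9, 0.4, 0.4]
opening: 47.0
```

servo_tool:
  steps:
    - [[0,-0.15,0],[0,0,0],-0.1]
    - [[0,-0.3,-0.02],[0,0,0],-0.1]
    - [[0,-0.45,-0.05],[0,0,0],-0.1]
    - [[0,-0.6,-0.1],[0,0,0],-0.1]
    - [[0,-0.7,-0.1],[0,0,0],-0.1]
    - [[0,-0.7,-0.1],[0,0,0],-0.1]
    - [[0,-0.7,-0.1],[0,0,0],-0.1]

```text
time_s: 24.15
ee_pos: [456.4, 99.1, 213.8]
orientation: [[0.001, 1.0, 0.009], [1.0, -0.001, -0.003], [-0.003, 0.009, -1.0]]
wrist_force: [0.6, -0.3, 0.8]
opening: 47.1
```

```bash
cat > v.py <<'E'
from h import *
P={44:(586,-311),54:(606,-209),64:(626,-105.5),74:(645.5,-3.5),84:(665,98.5),94:(684.6,201.8)}
S={n:env.snapshot(n) for n in("scene","side")}
for n,s in S.items():
    f=cv2.resize(s["frame"],(800,600),interpolation=cv2.INTER_CUBIC); q=lambda Q:np.int32(proj(s,Q)*1.5625*16)
    for d,p in P.items():
        for Q,c in((circ(d/2,12),(255,0,0)),(circ(12,12+H[d]),(0,255,255))): cv2.polylines(f,[q(Q+[*p,0])],True,c,1,cv2.LINE_AA,4)
    cv2.imwrite(f"pics/v_{n}.png",f)
B={n:[b["rect"] for t in("mask_54","mask_smallest","mask_largest") for b in env.boxes_of(s,t)] for n,s in S.items()}
for d,p in P.items():
    obs=[]
    for n,s in S.items():
        r0=rect(s,mask(d)+[*p,12]); 
        if B[n]:
            e=[np.abs(np.array(b)-r0).max() for b in B[n]]; i=int(np.argmin(e))
            if e[i]<12: obs.append((s,np.array(B[n][i])))
    if obs:
        x,r=fit(obs,mask(d),12,p); print(d,len(obs),x.round(1),"off",(x-p).round(1),r.round(1))
    else: print(d,"none")
st=env.get_state();print(st["time_s"],st["ee_pos"],st["wrist_force"])
E
python3 v.py
```

```text
44 2 [ 588.4 -308.6] off [2.4 2.4] [-0.2  0.3 -0.3 -0.1 -0.6  2.7  0.9  2.6]
54 2 [ 604.6 -208.9] off [-1.4  0.1] [ 0.2 -1.6 -0.5  2.   1.6  0.1 -1.6  1.1]
64 2 [629.1 -99.7] off [3.1 5.8] [-0.7 -0.6 -0.3 -0.   0.1  0.4 -4.9  1.8]
74 2 [646.7  -1.4] off [1.2 2.1] [-0.9 -3.9  1.1  2.6  0.6  2.7 -0.4 -1.1]
84 2 [663.6  97.1] off [-1.4 -1.4] [-2.4 -0.3  0.1 -1.2 -0.5 -1.7 -1.1  2.3]
94 2 [684.8 199.9] off [ 0.2 -1.9] [-2.9 -1.2  0.4 -2.9 -1.8 -0.1 -0.6 -0.8]
24.55 [457.57350573  99.01749866 213.99083834] [-1.06268018 -1.05018486  0.45420041]
```

View pics/v_scene.png

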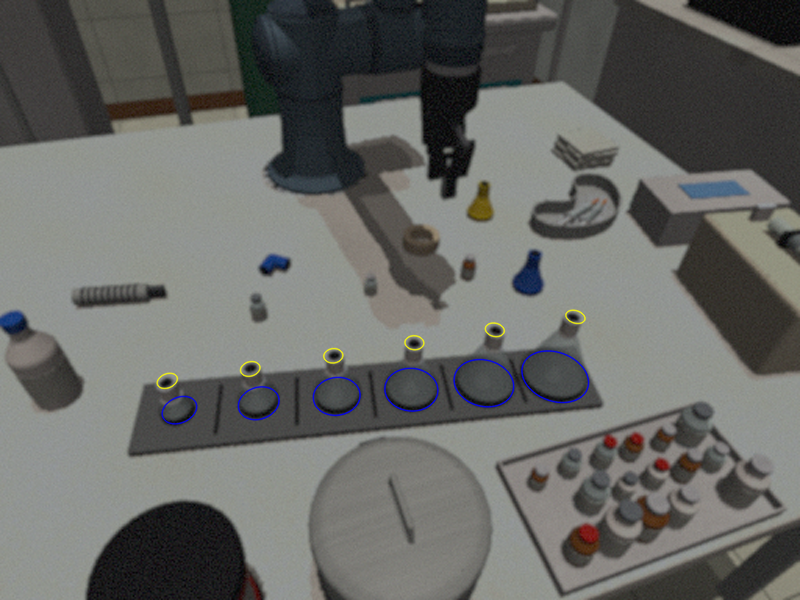

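View pics/v_side.png

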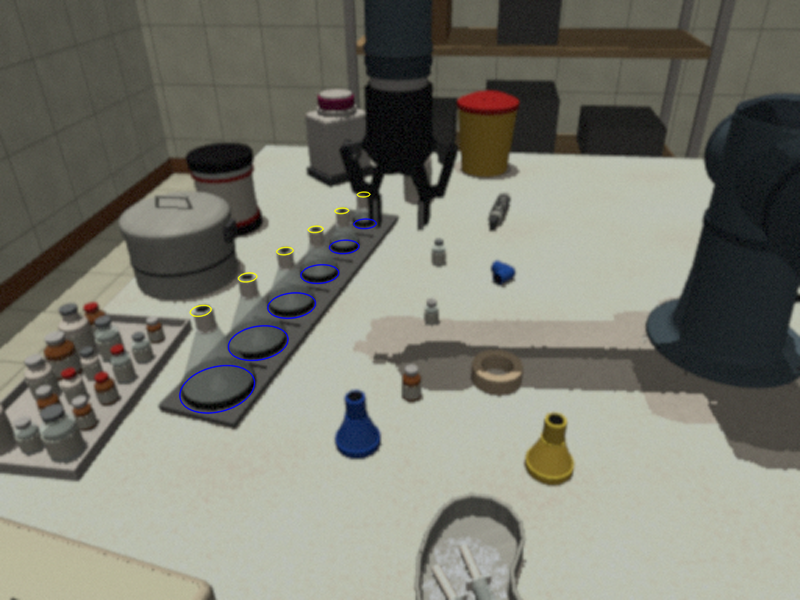

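```bash
python3 -c "
from workcell import env
print(env.finish_job())"
```

```text
the job is handed in; nothing more can be done
None
```

I put the four masks on the free posts and handed the job in at about 24.6 s of the 99 s. From the smallest mask's end the row now runs 54, 64, 74, 84, then the largest. No verdict was reported, so success rests on my own checks.

- **Pictures:** In the final scene and side pictures all six masks stand upright. Each matches its expected outline on its post, and the gripper was clear of the rack.
- **Position fits:** The two-camera fits put the 54, 74 and 84 mm masks within about 2.5 mm of my estimated post centres. I measured those centres myself, and they are only good to about 3 mm.
- **One disagreement:** The fit for the 64 mm mask came out 6.6 mm off. One edge of its detected box was about 5 px out, which likely explains it, because its outline in both pictures and the arm's position at release agreed to about 1 mm. Even 6.6 mm is inside the 12 mm limit.
- **End masks:** I did not touch them. Their fits changed by only 2–4 mm, within measurement error.
- **Setting down:** All four were released at or within about 2 mm of contact. I did not measure how far each sits off the rack after release, beyond seeing it in the pictures.

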